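# Set the centre pieces in four mosaic casting frames

## Robot

A 6-joint arm with a two-finger parallel gripper is mounted at the origin on the work surface. World frame = base frame: x ahead of the robot, y to its left, z up, the work surface at z = 0. Lengths are in mm, angles in rad, forces in N, time in s.
With the tool pointing down it reaches from about 350 to 775 mm from the base axis. Payload 7.3 kg.
Tool frame: the origin (TCP) lies on the mounting face of the last link; the fingertips stand 178 mm ahead of it and the grasp point (between the pads) lies 159 mm ahead of it; z points along the fingers, y is the line along which they close (so a half turn about z gives the same grasp; the last joint's range is limited). The gripper opens to 92 mm and grips with 3 to 60 N. Pads are 19 mm wide; open, the fingers measure 130 mm over their backs; the gripper's body (75 mm by 190 mm) begins 47 mm behind the grasp point.
Start: joints at [-1.408, 0.342, 1.524, -0, 1.275, -0.146], TCP at [159.575, -500.163, 404.741] pointing down, gripper open.
Joint ranges: [-2.53, 2.53], [-0.77, 2.02], [0.04, 2.7], [-1, 4.14], [0.28, 2.66], [-3.11, 3.11]. Speed limits (rad/s): [2.57, 2.57, 3.14, 3.14, 3.14, 3.14].

## Interface

Orientations are given as [roll, pitch, yaw] about the fixed x, y, z axes, in that order (R = Rz(yaw) Ry(pitch) Rx(roll)).
In Python, from plant import bot, vision gives the robot as it stands. The module is installed in compiled form; this text tells all that it offers.
- The arm moves only by the shell command python3 -m crank FILE, which reads ROWS from the file FILE. ROWS is a JSON list of rows, 1 to 5 of them, each an object with the fields finger_gap (the finger opening in mm), sx, sy, sz (the shift in mm), turn (a turn about the tool's z in rad); a field left out counts as zero (the opening has to be given); each row is the pose to reach, as a shift and turn from the pose commanded when the command began, along the tool's axes at that moment; what a row does not reach only later rows make up. A row lasts 1/8 s, in which the tool goes at most 62.5 mm and 0.188 rad, less where a joint would pass 70% of its speed; a pose out of reach is approached as far as the arm can. The fingers move at their own pace and stop on an object; the grip force is fixed at half the most. Time passes only in rows, so rows that do not move let the fingers close. It prints the time, the measured TCP pose, the force, the opening and the grip force at its end. Input that does not fit is refused with a message, and nothing moves.
- bot.get_obs(): the state, without advancing time (a new reading comes with each control period).
- vision.capture(name): name is "scene" or "top" or "wrist"; returns a dict with "color" (420x560x3 uint8, red, green, blue), "K" (3x3 intrinsics, pixels), "k1" (the pictures are not rectified: a ray, as slopes to the right and down, at radius r is drawn at 1 + k1 r^2 times it, then the intrinsics apply), "R" (3x3) and "t" (3): a world point X has camera coordinates R X + t. Camera axes: x right, y down, z forward; pixel columns grow to the right and rows downward; lengths in mm; the calibration is good to about 2 mm. A picture is of the moment at which its call begins. There is no depth.
- bot.close_job(): hands the job in; it is judged then, once.
The state is a dict: "time": time; "joint_positions": joint angles; "dq": joint speeds; "tau": joint torques, N m; "tool_pos": TCP position; "tcp_rot": TCP orientation; "contact_force": force on the tool from outside, world axes, zero at the start; "moment": the same for the moment, N m; "grip_width": finger opening in mm; "finger_force": force on a finger pad.
Only numpy, scipy, OpenCV 4.12 (cv2) and the standard library are available. Lean on these libraries where they do the work, as an engineer would, in place of code of your own. Each camera call takes 0.05 s, during which the arm holds its last target. There are 200 camera calls.

## Task

Four small mosaic panels are being laid in their casting frames, and each still lacks its cut clay centre piece: star, cross, square and long hexagon, which lie loose on the bench. Set each piece into the frame whose gap has its shape, flat on the paper and squarely on its drawn outline. Lower the pieces into place rather than dropping them, and do not knock over the cup.

Things in the scene. Friction and masses are not known exactly. Their poses are not given: they have to be found in the camera images.
- star: Loose flat piece of reddish-brown clay, 22 mm thick, about 0.08 kg: eight-pointed star, two 38 mm squares turned 45 degrees, 54 mm from point to point. x and y run through points. 22.5 degrees from x, the gripper bears on two points a side, width 50 mm. Origin: centre of its underside; z up.
- cross: Loose flat piece of reddish-brown clay, 22 mm thick, about 0.08 kg: cross with four equal arms, 54 mm from end to end, arms 20 mm wide with flat ends. x and y run along the arms. Origin: centre of its underside; z up.
- square: Loose flat piece of reddish-brown clay, 22 mm thick, about 0.08 kg: plain square, 44 mm by 44 mm. x and y are square to its sides. Origin: centre of its underside; z up.
- hexagon: Loose flat piece of reddish-brown clay, 22 mm thick, about 0.08 kg: long six-sided piece, 70 mm from point to point and 30 mm wide; two parallel sides 40 mm long, a right-angled point at each end. x runs along its length, y across its width. Origin: centre of its underside; z up.
- frame_star: Fixed 150 mm square casting frame; battens 17 mm wide, tops 19 mm above bench. White paper floor at 9 mm, covered in tan chips (tops at 15 mm) but for a central gap, 8 mm or more wider all round than its piece, with the outline drawn: eight-pointed star, 54 mm point to point, x and y through points (repeats every 45 degrees). Origin: outline's centre, at bench height; z up.
- frame_cross: Fixed 150 mm square casting frame; battens 17 mm wide, tops 19 mm above bench. White paper floor at 9 mm, covered in tan chips (tops at 15 mm) but for a central gap, 8 mm or more wider all round than its piece, with the outline drawn: equal-armed cross, 54 mm by 54 mm, arms 20 mm wide along x and y (repeats every 90 degrees). Origin: outline's centre, at bench height; z up.
- frame_square: Fixed 150 mm square casting frame; battens 17 mm wide, tops 19 mm above bench. White paper floor at 9 mm, covered in tan chips (tops at 15 mm) but for a central gap, 8 mm or more wider all round than its piece, with the outline drawn: 44 mm square, sides along x and y (repeats every 90 degrees). Origin: outline's centre, at bench height; z up.
- frame_hexagon: Fixed 150 mm square casting frame; battens 17 mm wide, tops 19 mm above bench. White paper floor at 9 mm, covered in tan chips (tops at 15 mm) but for a central gap, 8 mm or more wider all round than its piece, with the outline drawn: long hexagon, 70 mm along x, 30 mm along y (repeats every 180 degrees). Origin: outline's centre, at bench height; z up.
- cup: Dark brown cup, 66 mm across its rim and 75 mm high, 0.12 kg, standing on the bench among the work; leave it standing. Origin: centre of its underside.
Not all that is in view belongs to the job. What is shaped like the cross but yellow is not meant.

How it is judged:
By the outcome, as a careful person would: the job done as asked, in the order asked, and still so for the second after the job is handed in, with the robot touching nothing.
It also fails if it takes over 99 s, if anything falls off the work surface, if the arm or the gripper's body presses on something with over 40 N, if the wrist force passes 120 N, or if a joint passes its speed limit or range.

## Working session

There is one attempt and no reset: what is moved stays moved. The work goes in short steps, Python scripts to look and compute and a shell command to move; the robot and the scene stay as the last step left them, time stands still between calls to the robot, and variables do not carry over. Pictures are saved under pics/ and viewed, at most 14 in all, crops included, and the job is handed in when it is done.

```bash
mkdir -p pics
cat > h.py <<'E'
import numpy as np, cv2
from plant import bot, vision
def cap(n,f=None):
    c=vision.capture(n); 
    if f: cv2.imwrite('pics/'+f,c['color'][:,:,::-1])
    return c
def pix2w(c,uv,z):
    K=np.array(c['K']);R=np.array(c['R']);t=np.array(c['t']).ravel()
    p=np.atleast_2d(np.array(uv,float)); d=np.c_[(p[:,0]-K[0,2])/K[0,0],(p[:,1]-K[1,2])/K[1,1]]
    u=d.copy()
    for _ in range(20): u=d/(1+c['k1']*(u**2).sum(1,keepdims=True))
    r=np.c_[u,np.ones(len(u))]@R; o=-R.T@t
    return o+r*((z-o[2])/r[:,2])[:,None]
def w2pix(c,X):
    K=np.array(c['K']);P=np.atleast_2d(X)@np.array(c['R']).T+np.array(c['t']).ravel()
    u=P[:,:2]/P[:,2:]; u=u*(1+c['k1']*(u**2).sum(1,keepdims=True))
    return u*[K[0,0],K[1,1]]+[K[0,2],K[1,2]]
E
python3 - <<'E'
from h import *
for n in('top','scene'):
    c=cap(n,n+'1.png'); print(n,np.round(-np.array(c['R']).T@np.array(c['t']).ravel()),c['K'][0][0],c['k1'])
o=bot.get_obs();print(o['tcp_rot'],o['tool_pos'],o['time'])
E
```

```text
top [ 367.   -4. 1067.] 407.9103058508241 0.03793372635319306
scene [1463.  314.  775.] 496.9305395298947 -0.1147766688050162
[-3.14026677e+00 -2.07153477e-04  3.08838017e-01] [ 159.58349717 -500.0416458   404.12453793] 0.1
```

View pics/top1.png

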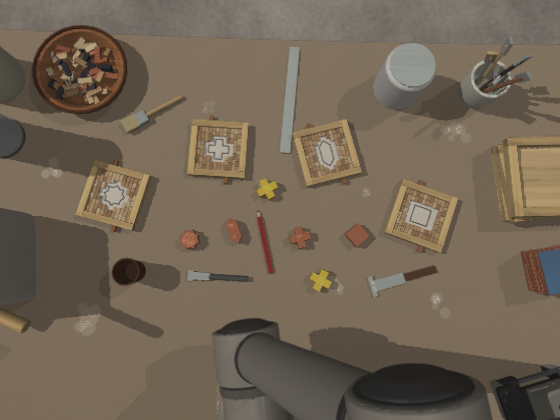

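View pics/scene1.png

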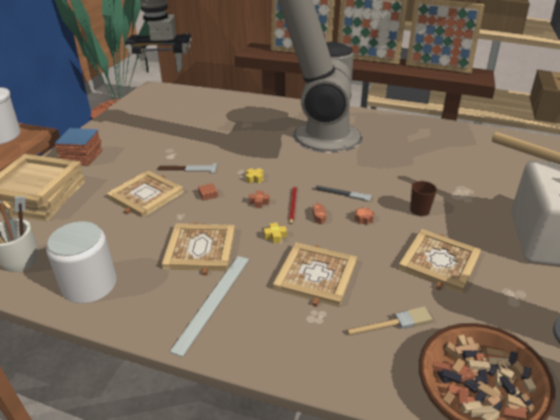

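Top view: reddish pieces are star (190,239), hexagon (233,231), cross (300,238), square (357,236). Their frames are star (114,195), cross (218,150), hexagon (327,153) and square (421,216), and the cup is at (128,271).
Could be taken for the cross: yellow ones at (267,189) and (320,281). I choose the reddish one at (300,238). I'll check it in a close crop.

Run:
```python
from h import *
c=cap('top'); im=c['color'][:,:,::-1]
cv2.imwrite('pics/crop1.png',cv2.resize(im[165:300,165:385],None,fx=3.6,fy=3.6,interpolation=cv2.INTER_CUBIC))
for n,p,z in [('star',(190,239),22),('hex',(233,231),22),('cross',(300,238),22),('square',(357,236),22),('fstar',(114,195),9),('fcross',(218,150),9),('fhex',(327,153),9),('fsq',(421,216),9),('cup',(128,271),75),('y1',(267,189),22),('y2',(320,281),22)]:
    w=pix2w(c,p,z)[0]; print(n,np.round(w[:2]),round(np.hypot(*w[:2])))
w=cap('wrist','w1.png');o=bot.get_obs();print(-np.array(w['R']).T@w['t'],o['tool_pos'],w['R'],w['K'][0][0])
```

```text
star [421. 196.] 465
hex [444.  88.] 453
cross [430. -84.] 439
square [ 439. -230.] 496
fstar [532. 401.] 666
fcross [660. 136.] 674
fhex [ 659. -154.] 677
fsq [ 497. -400.] 638
cup [339. 329.] 473
y1 [556.   4.] 556
y2 [ 323. -136.] 351
[ 223.2646898  -480.11972952  383.38325466] [ 159.55692213 -500.10262029  404.32336956] [[ 0.30524728 -0.95227115 -0.00193735]
 [-0.9218732  -0.29601204  0.25005335]
 [-0.23869207 -0.07454211 -0.96823012]] 293.2574309842857
```

View pics/crop1.png

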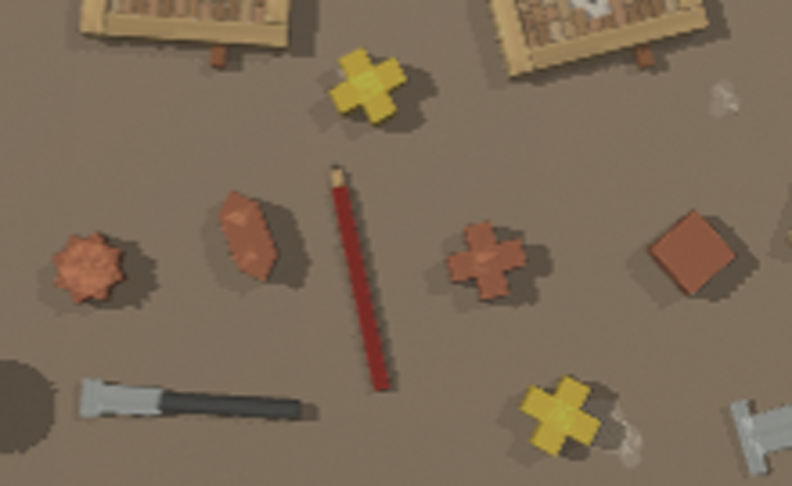

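The crop confirms it: the reddish cross is at crop (487,260), and the look-alikes at (368,88) and (560,415) are yellow. I'll move along an arc toward the pieces.

```bash
echo '[{"finger_gap":92, "sx":60, "sy":-32}, {"finger_gap":92, "sx":120, "sy":-64}, {"finger_gap":92, "sx":180, "sy":-96}, {"finger_gap":92, "sx":240, "sy":-128}, {"finger_gap":92, "sx":300, "sy":-160}]' > path.dat && python3 -m crank path.dat
echo '[{"finger_gap":92, "sx":40, "sy":-40, "sz":20}, {"finger_gap":92, "sx":55, "sy":-95, "sz":40}, {"finger_gap":92, "sx":65, "sy":-150, "sz":60}, {"finger_gap":92, "sx":70, "sy":-210, "sz":75}, {"finger_gap":92, "sx":75, "sy":-265, "sz":75}]' > path.dat && python3 -m crank path.dat
cat >> h.py <<'E'
from scipy.optimize import minimize
from scipy.spatial.transform import Rotation as Ro
def star():
    a=np.arange(16)*np.pi/8; r=np.where(np.arange(16)%2==0,27,19/np.cos(np.pi/8)); return np.c_[r*np.cos(a),r*np.sin(a)]
P={'star':star(),'square':np.array([[22,22],[-22,22],[-22,-22],[22,-22.]]),
'cross':np.array([[27,10],[10,10],[10,27],[-10,27],[-10,10],[-27,10],[-27,-10],[-10,-10],[-10,-27],[10,-27],[10,-10],[27,-10.]]),
'hexagon':np.array([[35,0],[20,15],[-20,15],[-35,0],[-20,-15],[20,-15.]])}
SYM={'star':45,'square':90,'cross':90,'hexagon':180}
APP={'star':(421,196),'hexagon':(444,88),'cross':(430,-84),'square':(439,-230)}
FR={'star':(532,401),'cross':(660,136),'hexagon':(659,-154),'square':(497,-400)}
def place(n,q): 
    c,s=np.cos(q[2]),np.sin(q[2]); return P[n]@np.array([[c,s],[-s,c]])+q[:2]
def proj(c,xy,z): return w2pix(c,np.c_[xy,np.full(len(xy),z)])
S=4
def fit(cost,n,x0):
    best=None
    for k in range(6):
        a=np.radians(SYM[n])*k/6
        for x in ([x0] if best is None else [x0,best.x]):
            r=minimize(cost,[x[0],x[1],a],method='Nelder-Mead',options=dict(initial_simplex=[[x[0],x[1],a],[x[0]+6,x[1],a],[x[0],x[1]+6,a],[x[0],x[1],a+.15]],xatol=.02,fatol=1e-5))
            if best is None or r.fun<best.fun: best=r
    return best
def redmask(im):
    h=cv2.cvtColor(im,cv2.COLOR_RGB2HSV); return ((h[...,0]<12)|(h[...,0]>172))&(h[...,1]>105)&(h[...,2]>50)
def win(c,x0,z,hw):
    u=w2pix(c,[x0[0],x0[1],z])[0]; o=np.maximum(np.round(u-hw).astype(int),0); return o
def piece(c,n,x0,z0=0,hw=60,verts=None):
    o=win(c,x0,z0+22,hw); m=redmask(c['color'])[o[1]:o[1]+2*hw,o[0]:o[0]+2*hw].astype(np.uint8)
    k,l,st,ce=cv2.connectedComponentsWithStats(m); 
    i=1+np.argmax(st[1:,4]-0.02*((ce[1:]-hw)**2).sum(1)); m=(l==i).astype(np.uint8)
    M=cv2.resize(m,None,fx=S,fy=S,interpolation=cv2.INTER_NEAREST)
    x1=pix2w(c,ce[i]+o,z0+14)[0][:2]
    def cost(q):
        xy=place(n,q); a=((proj(c,xy,z0)-o+.5)*S); b=((proj(c,xy,z0+22)-o+.5)*S)
        g=np.zeros_like(M)
        f=lambda p: cv2.fillPoly(g,[np.round(p*16).astype(np.int32)],1,shift=4)
        f(a);f(b)
        for j in range(len(a)): f(np.array([a[j-1],a[j],b[j],b[j-1]]))
        return 1-(g&M).sum()/max((g|M).sum(),1)
    r=fit(cost,n,x1); return r.x,1-r.fun
def frame(c,n,x0,hw=75):
    # dark drawn outline inside the white gap, at z=9
    g=cv2.cvtColor(c['color'],cv2.COLOR_RGB2GRAY).astype(np.float32); hs=cv2.cvtColor(c['color'],cv2.COLOR_RGB2HSV)
    sat=hs[...,1].astype(np.float32); white=(sat<60)&(g>g.max()*.35)
    o=win(c,x0,9,hw); w=white[o[1]:o[1]+2*hw,o[0]:o[0]+2*hw].astype(np.uint8)
    k,l,st,ce=cv2.connectedComponentsWithStats(cv2.morphologyEx(w,cv2.MORPH_CLOSE,np.ones((5,5),np.uint8)))
    i=1+np.argmax(st[1:,4]-0.1*((ce[1:]-hw)**2).sum(1)); x1=pix2w(c,ce[i]+o,9)[0][:2]
    bh=cv2.morphologyEx(g,cv2.MORPH_BLACKHAT,np.ones((7,7),np.uint8))*(cv2.dilate((l==i).astype(np.uint8),np.ones((3,3)))>0).any() 
    full=np.zeros(g.shape,np.uint8); full[o[1]:o[1]+2*hw,o[0]:o[0]+2*hw]=(l==i)[:full.shape[0]-o[1],:]
    bh=cv2.GaussianBlur(bh*full,(0,0),1.0)
    def cost(q):
        xy=place(n,q); pts=np.concatenate([xy+(np.roll(xy,-1,0)-xy)*s for s in np.linspace(0,.95,16)])
        u=proj(c,pts,9).astype(np.float32); return -cv2.remap(bh,u[None,:,0],u[None,:,1],cv2.INTER_LINEAR).mean()/max(bh.max(),1)
    r=fit(cost,n,x1); return r.x,-r.fun,x1
def go(x,y,z,yaw=None):
    o=bot.get_obs(); R=Ro.from_euler('xyz',o['tcp_rot']).as_matrix(); d=R.T@(np.array([x,y,z])-o['tool_pos'])
    t=0 if yaw is None else -((yaw-o['tcp_rot'][2]+np.pi/2)%np.pi-np.pi/2)
    print('delta',np.round(d,1),'turn',round(t,3),'yaw',round(o['tcp_rot'][2],3),'t',round(o['time'],2),'j6',round(o['joint_positions'][5],2))
E
python3 - <<'E'
from h import *
c=cap('wrist','w2.png'); go(421,196,330)
for n in P: print(n,np.round(w2pix(c,[*APP[n],22])))
E
```

```text
time: 0.82
tool_pos: [378.6, -274.6, 404.8]
tcp_rot: [3.141, -0.0, 0.308]
contact_force: [0.8, -0.2, -0.5]
grip_width: 91.7
finger_force: 0.0
time: 1.45
tool_pos: [367.4, 0.8, 328.8]
tcp_rot: [-3.14, 0.002, 0.309]
contact_force: [1.0, 1.0, 0.4]
grip_width: 91.7
finger_force: 0.0
delta [ 111.5 -164.7   -0.7] turn 0 yaw 0.311 t 1.5 j6 1.06
star [[93. 90.]]
square [[510. 208.]]
cross [[378. 172.]]
hexagon [[211. 101.]]
```

View pics/w2.png

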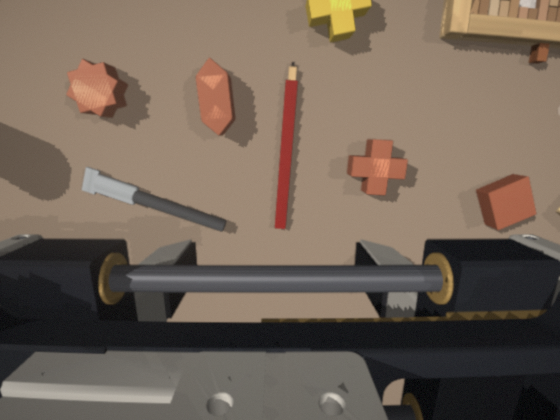

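The wrist view shows star (95,88), hexagon (214,97), cross (379,167) and square (507,202). The gripper covers rows below about 240, so targets should sit ahead of the tool axis.

Run:
```python
from h import *
c=cap('wrist')
for n in P:
    q,s=piece(c,n,APP[n]); print(n,np.round(q,2),round(s,3))
    if n=='star': go(q[0]-80*.952,q[1]-80*.306,330)
```

```text
star [422.14 198.82   0.53] 0.718
delta [  33.4 -169.5   -0.4] turn 0 yaw 0.314 t 1.55 j6 1.05
square [ 444.46 -231.14    0.71] 0.932
cross [434.79 -83.95   1.83] 0.938
hexagon [448.19  86.61   3.55] 0.935
```

```bash
echo '[{"finger_gap":92, "sx":12, "sy":-60}, {"finger_gap":92, "sx":24, "sy":-115}, {"finger_gap":92, "sx":33, "sy":-170}, {"finger_gap":92, "sx":33, "sy":-170}, {"finger_gap":92, "sx":33, "sy":-170}]' > path.dat && python3 -m crank path.dat | head -2
python3 - <<'E'
from h import *
c=cap('wrist'); q,s=piece(c,'star',APP['star']); print(q,s)
im=c['color'].copy(); im[redmask(im)]=[0,255,0]
for z in(0,22): cv2.polylines(im,[np.round(proj(c,place('star',q),z)*16).astype(np.int32)],True,(0,0,255),1,shift=4,lineType=cv2.LINE_AA)
u=np.round(w2pix(c,[q[0],q[1],11])[0]).astype(int); print(u)
b=[max(u[1]-60,0),max(u[0]-80,0)]
a=np.hstack([c['color'],im]); f=lambda x:cv2.resize(x[b[0]:b[0]+120,b[1]:b[1]+100],None,fx=4,fy=4)
cv2.imwrite('pics/s1.png',np.hstack([f(c['color']),f(im)])[:,:,::-1])
E
```

```text
time: 2.17
tool_pos: [348.4, 170.7, 329.6]
[422.81875704 199.09607796   0.5209599 ] 0.9543506614495995
[271 124]
```

View pics/s1.png

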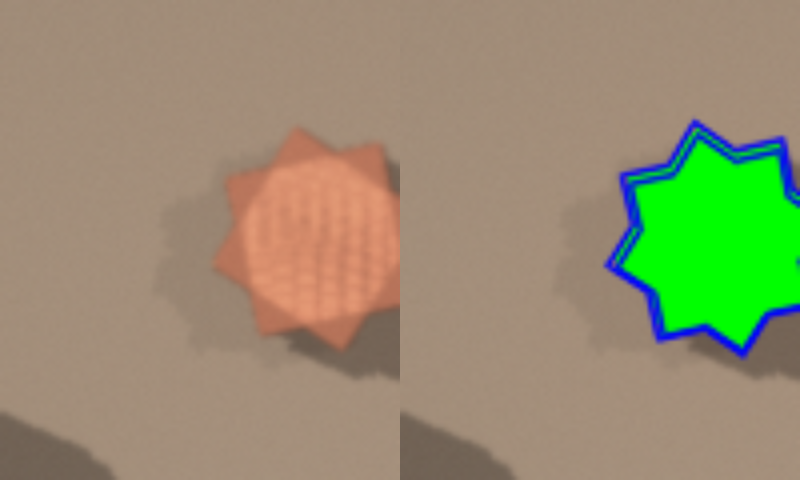

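The fit lies on the star. Now I'll grasp it: yaw 0.128, TCP height 187 (tips 9 mm above bench, so the fingers clear the chips later).

Run:
```python
from h import *
go(422.8,199.1,187,.1283)
```

```text
delta [ 79.5  -5.1 142.6] turn 0.18 yaw 0.308 t 2.23 j6 1.52
```

```bash
echo '[{"finger_gap":92, "sx":40, "sy":-3, "sz":30, "turn":0.18}, {"finger_gap":92, "sx":79.5, "sy":-5, "sz":60, "turn":0.18}, {"finger_gap":92, "sx":79.5, "sy":-5, "sz":100, "turn":0.18}, {"finger_gap":92, "sx":79.5, "sy":-5, "sz":142, "turn":0.18}, {"finger_gap":92, "sx":79.5, "sy":-5, "sz":142, "turn":0.18}]' > path.dat && python3 -m crank path.dat | head -3
echo '[{"finger_gap":40}, {"finger_gap":40}, {"finger_gap":40}, {"finger_gap":40}, {"finger_gap":40}]' > path.dat && python3 -m crank path.dat
```

```text
time: 2.85
tool_pos: [422.1, 198.0, 185.5]
tcp_rot: [3.14, 0.007, 0.126]
time: 3.48
tool_pos: [422.5, 199.9, 188.0]
tcp_rot: [3.141, -0.0, 0.129]
contact_force: [-1.1, -1.1, 4.9]
grip_width: 47.5
finger_force: 25.9
```

```bash
echo '[{"finger_gap":40, "sz":-50}, {"finger_gap":40, "sz":-90}, {"finger_gap":40, "sx":20, "sy":-50, "sz":-110}, {"finger_gap":40, "sx":45, "sy":-105, "sz":-110}, {"finger_gap":40, "sx":55, "sy":-160, "sz":-110}]' > path.dat && python3 -m crank path.dat >/dev/null
echo '[{"finger_gap":40, "sx":10, "sy":-25}, {"finger_gap":40, "sx":10, "sy":-25}, {"finger_gap":40, "sx":10, "sy":-25}]' > path.dat && python3 -m crank path.dat
python3 - <<'E'
from h import *
c=cap('wrist','f1.png'); q,s,x1=frame(c,'star',FR['star']); print(q,s,x1)
im=c['color'].copy()
cv2.polylines(im,[np.round(proj(c,place('star',q),9)*16).astype(np.int32)],True,(0,0,255),1,shift=4,lineType=cv2.LINE_AA)
u=np.round(w2pix(c,[q[0],q[1],9])[0]).astype(int); print(u)
f=lambda x:cv2.resize(x[max(u[1]-60,0):u[1]+60,max(0,u[0]-50):u[0]+50],None,fx=4,fy=4)
a=np.hstack([f(c['color']),f(im)]); b=cv2.resize(im,(280,210)); cv2.imwrite('pics/f1.png',a[:,:,::-1]);cv2.imwrite('pics/f1full.png',im[:,:,::-1])
E
```

```text
time: 4.47
tool_pos: [462.9, 391.0, 297.2]
tcp_rot: [3.141, 0.001, 0.129]
contact_force: [-0.4, -0.6, -0.6]
grip_width: 46.9
finger_force: 26.6
[533.16815567 400.73405293   0.54122074] 0.8343048691749573 [534.56250809 400.47663935]
[274 132]
```

View pics/f1full.png

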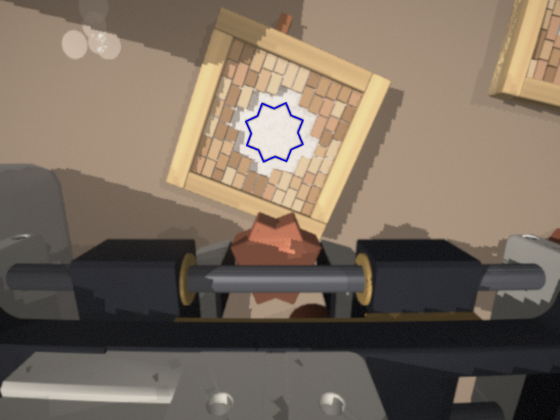

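The fitted outline lies on the drawn star at (274,132), and the held star is at (275,240). A numeric check of the held piece against its predicted position will calibrate the camera-to-tool bias.

```bash
cat >> h.py <<'E'
def held(c,n,x0,z0,rmax=258,hw=75):
    o=win(c,x0,z0+22,hw); m=redmask(c['color']); l=cv2.connectedComponents(m.astype(np.uint8))[1]
    m=m.copy(); m[rmax:]=0
    M=cv2.resize(m[o[1]:o[1]+2*hw,o[0]:o[0]+2*hw].astype(np.uint8),None,fx=S,fy=S,interpolation=cv2.INTER_NEAREST); R0=int((rmax-o[1])*S)
    M[:,:]=M; 
    def cost(q):
        xy=place(n,q); a=((proj(c,xy,z0)-o+.5)*S); b=((proj(c,xy,z0+22)-o+.5)*S); g=np.zeros_like(M)
        f=lambda p: cv2.fillPoly(g,[np.round(p*16).astype(np.int32)],1,shift=4)
        f(a);f(b)
        for j in range(len(a)): f(np.array([a[j-1],a[j],b[j],b[j-1]]))
        g[R0:]=0
        return 1-(g&M).sum()/max((g|M).sum(),1)
    return cost
def toolxy(q,o):
    y=o['tcp_rot'][2]; d=np.array(q[:2])-o['tool_pos'][:2]; return [d@[np.cos(y),np.sin(y)],d@[np.sin(y),-np.cos(y)]]
E
python3 - <<'E'
from h import *
c=cap('wrist'); o=bot.get_obs(); p=o['tool_pos']; print(p,o['grip_width'])
cost=held(c,'star',p[:2],p[2]-187)
x0=[p[0],p[1],o['tcp_rot'][2]+np.pi/8]; print('pred',cost(x0))
r=minimize(cost,x0,method='Nelder-Mead',options=dict(initial_simplex=[x0,[x0[0]+3,x0[1],x0[2]],[x0[0],x0[1]+3,x0[2]],[*x0[:2],x0[2]+.1]]))
print(r.fun,toolxy(r.x,o),r.x[2]-x0[2]); go(533.17,400.73,196)
E
```

```text
[463.16158279 390.66160186 297.60279209] 47.29498938029426
pred 0.05598752682946584
0.04079307201458526 [np.float64(-0.5522190640325991), np.float64(0.16665624112812827)] -0.0071273290727734695
delta [ 70.8  -1.1 101.6] turn 0 yaw 0.128 t 4.58 j6 2.02
```

Held piece agrees with prediction within 0.6 mm, so camera and tool frame are consistent. Now I'll lower it.

```bash
echo '[{"finger_gap":40, "sx":40, "sy":-1, "sz":10, "turn":-0.02}, {"finger_gap":40, "sx":71, "sy":-1, "sz":30, "turn":-0.02}, {"finger_gap":40, "sx":71, "sy":-1, "sz":70, "turn":-0.02}, {"finger_gap":40, "sx":71, "sy":-1, "sz":85, "turn":-0.02}, {"finger_gap":40, "sx":71, "sy":-1, "sz":94, "turn":-0.02}]' > path.dat && python3 -m crank path.dat 
echo '[{"finger_gap":40, "sz":2}, {"finger_gap":40, "sz":3}, {"finger_gap":40, "sz":4}, {"finger_gap":40, "sz":5}, {"finger_gap":40, "sz":5}]' > path.dat && python3 -m crank path.dat
```

```text
time: 5.2
tool_pos: [533.4, 401.4, 203.5]
tcp_rot: [3.141, 0.001, 0.148]
contact_force: [-0.5, -0.1, -0.2]
grip_width: 47.1
finger_force: 26.6
time: 5.82
tool_pos: [533.5, 401.9, 198.8]
tcp_rot: [3.142, -0.0, 0.149]
contact_force: [0.2, 0.6, -0.4]
grip_width: 46.7
finger_force: 26.6
```

Run:
```python
from h import *
go(533.4,400.75,196.5,.1485); print(bot.get_obs()['contact_force'],bot.get_obs()['tool_pos'])
```

```text
delta [-0.2  1.1  2.3] turn 0.0 yaw 0.149 t 5.83 j6 1.95
[ 0.18659423  0.61750989 -0.38428577] [533.45464701 401.85205309 198.75791446]
```

```bash
echo '[{"finger_gap":40, "sy":0.8, "sz":1}, {"finger_gap":40, "sy":0.8, "sz":1.7}, {"finger_gap":40, "sy":0.8, "sz":2.2}, {"finger_gap":40, "sy":0.8, "sz":2.2}]' > path.dat && python3 -m crank path.dat | sed -n '2p;4p'
```

```text
tool_pos: [533.6, 401.0, 197.1]
contact_force: [-1.9, -2.4, 5.1]
```

Contact at 5 N. I'll release slightly, rise and look.

```bash
echo '[{"finger_gap":60, "sz":-0.5}, {"finger_gap":60, "sz":-0.5}, {"finger_gap":60, "sz":-0.5}, {"finger_gap":60, "sz":-20}, {"finger_gap":60, "sz":-50}]' > path.dat && python3 -m crank path.dat | sed -n '5p'
echo '[{"finger_gap":92, "sx":-20, "sz":-50}, {"finger_gap":92, "sx":-70, "sz":-50}, {"finger_gap":92, "sx":-70, "sz":-50}, {"finger_gap":92, "sx":-70, "sz":-50}]' > path.dat && python3 -m crank path.dat | sed -n '2p'
cat >> h.py <<'E'
def check(n,zb=9,save=None):
    c=cap('wrist'); q,s=piece(c,n,FR[n],z0=zb); f,g,_=frame_seen(c,n,q)
    return c,q,s,f
def frame_seen(c,n,q): return q,0,0
E
python3 - <<'E'
from h import *
c=cap('wrist'); q,s=piece(c,'star',FR['star'],z0=9); print('piece',q,s,'target 533.17 400.73 .541'); print(bot.get_obs()['tool_pos'])
im=c['color'].copy()
u=np.round(w2pix(c,[q[0],q[1],9])[0]).astype(int)
cv2.polylines(im,[np.round(proj(c,place('star',[533.17,400.73,.541]),9)*16).astype(np.int32)],True,(0,0,255),1,shift=4,lineType=cv2.LINE_AA)
f=lambda x:cv2.resize(x[max(u[1]-60,0):u[1]+60,max(0,u[0]-50):u[0]+50],None,fx=4,fy=4)
cv2.imwrite('pics/c1.png',np.hstack([f(c['color']),f(im)])[:,:,::-1])
E
```

```text
grip_width: 59.8
tool_pos: [464.7, 391.0, 297.9]
piece [533.57295403 400.69972557   0.56024831] 0.9117101026954622 target 533.17 400.73 .541
[465.17908527 390.89721654 297.44058265]
```

View pics/c1.png

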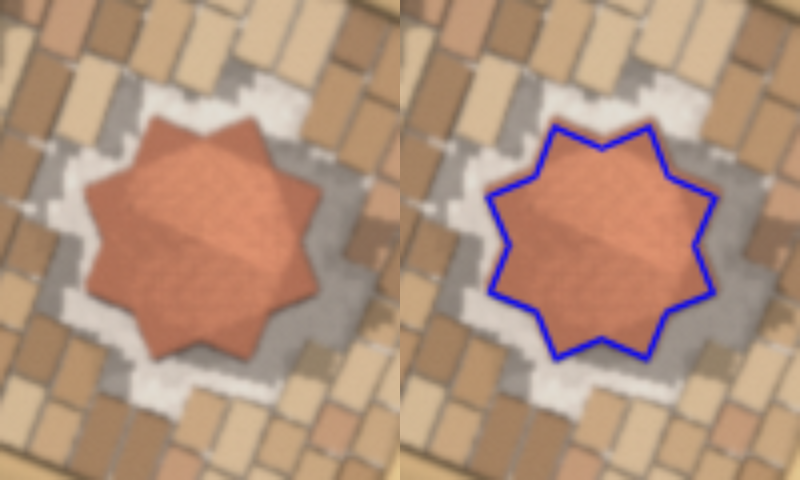

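The star sits on its outline, within 0.4 mm and 1°. Next is the cross.

```bash
echo '[{"finger_gap":92, "sx":-18, "sy":55}, {"finger_gap":92, "sx":-36, "sy":110}, {"finger_gap":92, "sx":-54, "sy":165}, {"finger_gap":92, "sx":-72, "sy":220}, {"finger_gap":92, "sx":-90, "sy":270}]' > path.dat && python3 -m crank path.dat | sed -n '2p'
echo '[{"finger_gap":92, "sx":-18, "sy":50, "turn":-0.1}, {"finger_gap":92, "sx":-36, "sy":100, "turn":-0.11}, {"finger_gap":92, "sx":-54, "sy":150, "turn":-0.11}, {"finger_gap":92, "sx":-75, "sy":200, "turn":-0.11}, {"finger_gap":92, "sx":-75, "sy":200, "turn":-0.11}]' > path.dat && python3 -m crank path.dat | sed -n '2,3p'
python3 - <<'E'
from h import *
c=cap('wrist'); q,s=piece(c,'cross',(434.8,-84)); print(q,s,q[2]%(np.pi/2)); go(q[0],q[1],187,q[2]%(np.pi/2))
E
```

```text
tool_pos: [416.2, 108.3, 296.8]
tool_pos: [371.2, -102.5, 296.9]
tcp_rot: [3.14, -0.001, 0.252]
[434.66754612 -84.08051437   1.83920752] 0.9523555253513264 0.26841119123975776
delta [ 65.4  -0.3 109.8] turn -0.015 yaw 0.254 t 8.8 j6 0.85
```

```bash
echo '[{"finger_gap":92, "sx":40, "sz":20, "turn":-0.015}, {"finger_gap":92, "sx":65.5, "sz":45, "turn":-0.015}, {"finger_gap":92, "sx":65.5, "sz":85, "turn":-0.015}, {"finger_gap":92, "sx":65.5, "sz":109.5, "turn":-0.015}, {"finger_gap":92, "sx":65.5, "sz":109.5, "turn":-0.015}]' > path.dat && python3 -m crank path.dat | sed -n '2p;4p'
echo '[{"finger_gap":40}, {"finger_gap":40}, {"finger_gap":40}, {"finger_gap":40}, {"finger_gap":40}]' > path.dat && python3 -m crank path.dat | sed -n '2,6p'
python3 - <<'E'
from h import *
y=.268; x=np.array([np.cos(y),np.sin(y)])*72; go(660-x[0],136-x[1],297)
E
```

```text
tool_pos: [434.3, -80.6, 185.6]
contact_force: [0.3, 0.4, 0.6]
tool_pos: [434.4, -82.0, 187.4]
tcp_rot: [3.141, -0.001, 0.274]
contact_force: [0.1, 0.6, 4.1]
grip_width: 53.6
finger_force: 30.0
delta [ 204.3 -149.3 -109.5] turn 0 yaw 0.274 t 10.05 j6 0.94
```

```bash
echo '[{"finger_gap":40, "sz":-50}, {"finger_gap":40, "sz":-90}, {"finger_gap":40, "sx":40, "sy":-30, "sz":-110}, {"finger_gap":40, "sx":85, "sy":-65, "sz":-110}, {"finger_gap":40, "sx":130, "sy":-100, "sz":-110}]' > path.dat && python3 -m crank path.dat | sed -n '2p'
echo '[{"finger_gap":40, "sx":40, "sy":-28}, {"finger_gap":40, "sx":74, "sy":-50}, {"finger_gap":40, "sx":74, "sy":-50}, {"finger_gap":40, "sx":74, "sy":-50}]' > path.dat && python3 -m crank path.dat | sed -n '2p;5,6p'
cat >> h.py <<'E'
def atframe(n,off,rmax=258):
    c=cap('wrist','af_%s.png'%n); o=bot.get_obs(); p=o['tool_pos']; q,s,x1=frame(c,n,FR[n]); print('frame',np.round(q,3),round(s,3),np.round(x1,1))
    cost=held(c,n,p[:2],p[2]-187,rmax); x0=[p[0],p[1],o['tcp_rot'][2]+off]
    r=minimize(cost,x0,method='Nelder-Mead',options=dict(initial_simplex=[x0,[x0[0]+3,x0[1],x0[2]],[x0[0],x0[1]+3,x0[2]],[*x0[:2],x0[2]+.1]]))
    print('held',round(cost(x0),3),round(r.fun,3),np.round(toolxy(r.x,o),2),round(r.x[2]-x0[2],4))
    sy=np.radians(SYM[n]); t=-((q[2]-off-o['tcp_rot'][2]+sy/2)%sy-sy/2); print('needed turn',round(t,4)); go(q[0],q[1],196.5)
    im=c['color'].copy()
    cv2.polylines(im,[np.round(proj(c,place(n,q),9)*16).astype(np.int32)],True,(0,0,255),1,shift=4,lineType=cv2.LINE_AA)
    for z in (p[2]-187,p[2]-165): cv2.polylines(im,[np.round(proj(c,place(n,r.x),z)*16).astype(np.int32)],True,(0,255,0),1,shift=4,lineType=cv2.LINE_AA)
    cv2.imwrite('pics/af_%s.png'%n,im[:,:,::-1])
E
python3 -c "
from h import *
atframe('cross',0)"
```

```text
tool_pos: [533.0, 50.9, 297.4]
tool_pos: [589.5, 117.4, 296.3]
grip_width: 54.0
finger_force: 30.0
frame [ 6.64545e+02  1.35487e+02 -3.70000e-02] 0.846 [665.4 135.7]
held 0.113 0.034 [-1.64 -0.08] -0.0051
needed turn 0.3105
delta [77.5  2.5 99.9] turn 0 yaw 0.273 t 11.22 j6 1.37
```

View pics/af_cross.png

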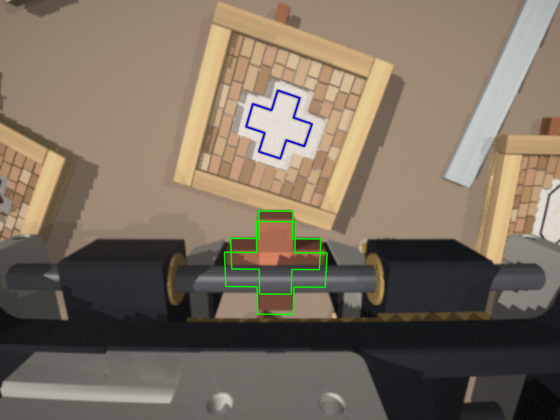

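Blue outline on the drawn cross at (280,125), and the held cross at (276,250) sits about 1.5 mm back of the tool axis. I'll correct for that and lower.

```bash
echo '[{"finger_gap":40, "sx":40, "sy":1, "turn":-0.16}, {"finger_gap":40, "sx":79, "sy":3, "sz":20, "turn":-0.31}, {"finger_gap":40, "sx":79, "sy":3, "sz":60, "turn":-0.31}, {"finger_gap":40, "sx":79, "sy":3, "sz":85, "turn":-0.31}, {"finger_gap":40, "sx":79, "sy":3, "sz":94, "turn":0.31}]' > path.dat && python3 -m crank path.dat >/dev/null; echo sent
```

```text
sent
```

I mistyped the turn's sign. I'll check the state before going on.

```bash
echo '[{"finger_gap":40, "sz":-15}, {"finger_gap":40, "sz":-15}, {"finger_gap":40, "sz":-15}]' > path.dat && python3 -m crank path.dat; python3 -c "
from h import *
go(665.8,135.4,210); o=bot.get_obs(); print('turn',o['tcp_rot'][2]+.037)"
```

```text
time: 12.22
tool_pos: [666.8, 135.8, 218.7]
tcp_rot: [3.141, -0.001, 0.397]
contact_force: [0.1, 0.2, -1.4]
grip_width: 53.9
finger_force: 30.0
delta [-1.1  0.   8.7] turn 0 yaw 0.397 t 12.22 j6 1.26
turn 0.4342716929183024
```

No contact, and the piece is still held. Next I'll turn the right way, clear of the frame, then re-verify the hold.

```bash
echo '[{"finger_gap":40, "sx":-1, "turn":0.15}, {"finger_gap":40, "sx":-1, "turn":0.3}, {"finger_gap":40, "sx":-1, "turn":0.434}, {"finger_gap":40, "sx":-1, "turn":0.434}, {"finger_gap":40, "sx":-1, "turn":0.434}]' > path.dat && python3 -m crank path.dat | sed -n '2,3p;5,6p'
python3 - <<'E'
from h import *
c=cap('wrist'); o=bot.get_obs(); p=o['tool_pos']; cost=held(c,'cross',p[:2],p[2]-187); x0=[p[0],p[1],o['tcp_rot'][2]]
r=minimize(cost,x0,method='Nelder-Mead',options=dict(initial_simplex=[x0,[x0[0]+3,x0[1],x0[2]],[x0[0],x0[1]+3,x0[2]],[*x0[:2],x0[2]+.1]]))
print(r.fun,toolxy(r.x,o),r.x[2]-x0[2]); go(665.8,135.4,196.5); print(o['tcp_rot'][2]+.037)
E
```

```text
tool_pos: [665.9, 135.8, 217.9]
tcp_rot: [3.141, 0.0, -0.035]
grip_width: 53.6
finger_force: 30.0
0.052696609728604904 [np.float64(-2.083065648974366), np.float64(0.4194045425981087)] 0.015059900776919044
delta [-0.1  0.4 21.4] turn 0 yaw -0.035 t 12.9 j6 1.69
0.001698559819939792
```

```bash
echo '[{"finger_gap":40, "sy":0.3, "sz":10}, {"finger_gap":40, "sx":0.3, "sy":0.3, "sz":16}, {"finger_gap":40, "sx":0.3, "sy":0.3, "sz":18.5}, {"finger_gap":40, "sx":0.3, "sy":0.3, "sz":20}, {"finger_gap":40, "sx":0.3, "sy":0.3, "sz":20}]' > path.dat && python3 -m crank path.dat | sed -n '2p;4p'
echo '[{"finger_gap":40, "sz":0.8}, {"finger_gap":40, "sz":1.6}, {"finger_gap":40, "sz":1.6}]' > path.dat && python3 -m crank path.dat | sed -n '2p;4p'
```

```text
tool_pos: [666.3, 135.5, 198.0]
contact_force: [-0.2, -1.0, 0.4]
tool_pos: [666.3, 135.5, 196.5]
contact_force: [-0.5, 0.3, 0.2]
```

```bash
echo '[{"finger_gap":40, "sz":0.6}, {"finger_gap":40, "sz":1.2}, {"finger_gap":40, "sz":1.2}]' > path.dat && python3 -m crank path.dat | sed -n '2p;4p'
```

```text
tool_pos: [666.3, 135.5, 196.5]
contact_force: [-4.1, 0.3, 8.2]
```

Touching. I'll release, rise and check.

```bash
echo '[{"finger_gap":63, "sz":-0.6}, {"finger_gap":63, "sz":-0.6}, {"finger_gap":63, "sz":-0.6}, {"finger_gap":63, "sz":-20}, {"finger_gap":63, "sz":-50}]' > path.dat && python3 -m crank path.dat | sed -n '5p'
echo '[{"finger_gap":92, "sx":-20, "sz":-50}, {"finger_gap":92, "sx":-70, "sz":-50}, {"finger_gap":92, "sx":-70, "sz":-50}, {"finger_gap":92, "sx":-70, "sz":-50}]' > path.dat && python3 -m crank path.dat | sed -n '2p'
cat >> h.py <<'E'
def after(n,tgt):
    c=cap('wrist'); q,s=piece(c,n,FR[n],z0=9); print('piece',np.round(q,3),round(s,3),'target',tgt)
    im=c['color'].copy(); u=np.round(w2pix(c,[q[0],q[1],9])[0]).astype(int)
    cv2.polylines(im,[np.round(proj(c,place(n,np.array(tgt)),9)*16).astype(np.int32)],True,(0,0,255),1,shift=4,lineType=cv2.LINE_AA)
    f=lambda x:cv2.resize(x[max(u[1]-60,0):u[1]+60,max(0,u[0]-50):u[0]+50],None,fx=4,fy=4)
    cv2.imwrite('pics/c_%s.png'%n,np.hstack([f(c['color']),f(im)])[:,:,::-1])
E
python3 -c "
from h import *
after('cross',[664.55,135.49,-.037]); q=APP['square']; y=-.035; go(444.5-75,-231.1,297,.1)"
```

```text
grip_width: 62.9
tool_pos: [596.9, 138.2, 296.7]
piece [ 6.64875e+02  1.35210e+02 -3.60000e-02] 0.911 target [664.55, 135.49, -0.037]
delta [-213.7  377.6   -1.4] turn -0.138 yaw -0.038 t 15.45 j6 1.71
```

View pics/c_cross.png

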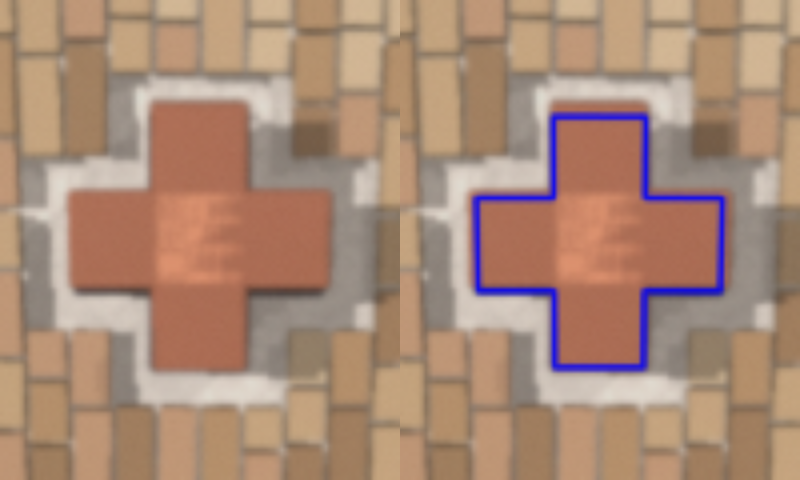

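The cross is well placed, within 0.5 mm. Next is the square.

```bash
echo '[{"finger_gap":92, "sx":-25, "sy":55}, {"finger_gap":92, "sx":-50, "sy":110}, {"finger_gap":92, "sx":-75, "sy":165}, {"finger_gap":92, "sx":-100, "sy":220}, {"finger_gap":92, "sx":-125, "sy":275}]' > path.dat && python3 -m crank path.dat | sed -n '2p'
echo '[{"finger_gap":92, "sx":-23, "sy":50, "turn":-0.18}, {"finger_gap":92, "sx":-46, "sy":100, "turn":-0.36}, {"finger_gap":92, "sx":-68, "sy":151, "turn":-0.54}, {"finger_gap":92, "sx":-68, "sy":151, "turn":-0.72}, {"finger_gap":92, "sx":-68, "sy":151, "turn":-0.75}]' > path.dat && python3 -m crank path.dat | sed -n '2,3p'
python3 - <<'E'
from h import *
c=cap('wrist'); q,s=piece(c,'square',(444.5,-231)); print(q,s,q[2]%(np.pi/2)); go(q[0],q[1],187,q[2]%(np.pi/2))
E
```

```text
tool_pos: [461.3, -134.3, 295.6]
tool_pos: [387.6, -282.6, 295.4]
tcp_rot: [3.14, 0.0, 0.713]
[ 444.12775959 -231.78958807    0.72820949] 0.9710848008206531 0.7282094930404319
delta [ 75.5  -1.2 108.4] turn -0.013 yaw 0.715 t 16.75 j6 0.07
```

```bash
echo '[{"finger_gap":92, "sx":40, "sz":20, "turn":-0.013}, {"finger_gap":92, "sx":74.5, "sy":-1, "sz":45, "turn":-0.013}, {"finger_gap":92, "sx":74.5, "sy":-1, "sz":85, "turn":-0.013}, {"finger_gap":92, "sx":74.5, "sy":-1, "sz":108.5, "turn":-0.013}, {"finger_gap":92, "sx":74.5, "sy":-1, "sz":108.5, "turn":-0.013}]' > path.dat && python3 -m crank path.dat | sed -n '2p;4p'
echo '[{"finger_gap":35}, {"finger_gap":35}, {"finger_gap":35}, {"finger_gap":35}, {"finger_gap":35}]' > path.dat && python3 -m crank path.dat | sed -n '2,6p'
python3 - <<'E'
from h import *
y=.728; x=np.array([np.cos(y),np.sin(y)])*72; go(497-x[0],-400-x[1],297)
E
```

```text
tool_pos: [443.5, -231.0, 185.2]
contact_force: [-0.5, 0.2, 0.2]
tool_pos: [443.1, -230.9, 186.9]
tcp_rot: [3.141, -0.0, 0.725]
contact_force: [0.9, 0.9, 0.1]
grip_width: 46.3
finger_force: 0.2
delta [-143.9  162.6 -110. ] turn 0 yaw 0.725 t 18.0 j6 0.21
```

Still closing (46.3, no force); hold a bit longer, then lift.

```bash
echo '[{"finger_gap":35}, {"finger_gap":35}, {"finger_gap":35, "sz":-5}, {"finger_gap":35, "sz":-60}, {"finger_gap":35, "sz":-110}]' > path.dat && python3 -m crank path.dat | sed -n '2p;5,6p'
echo '[{"finger_gap":35, "sx":-40, "sy":45}, {"finger_gap":35, "sx":-80, "sy":90}, {"finger_gap":35, "sx":-120, "sy":135}, {"finger_gap":35, "sx":-144, "sy":163}, {"finger_gap":35, "sx":-144, "sy":163}]' > path.dat && python3 -m crank path.dat | sed -n '2p;5,6p'
python3 -c "
from h import *
atframe('square',0)"
```

```text
tool_pos: [443.0, -230.7, 297.9]
grip_width: 43.8
finger_force: 30.0
tool_pos: [442.7, -450.6, 296.1]
grip_width: 43.6
finger_force: 30.0
frame [ 499.541 -398.573    1.243] 0.806 [ 500.5 -397.3]
held 0.126 0.045 [-1.63  1.33] -0.0005
needed turn -0.5198
delta [75.7 -0.1 99.6] turn 0 yaw 0.724 t 19.3 j6 -0.07
```

View pics/af_square.png

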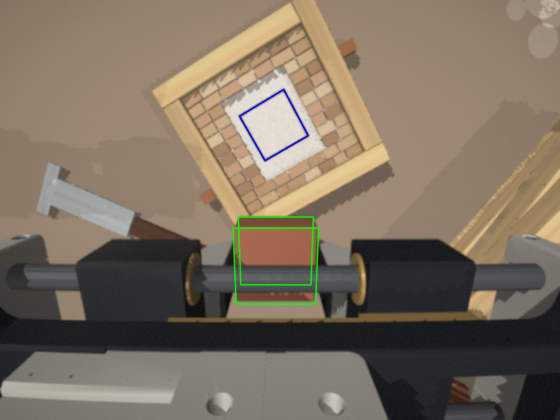

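The blue outline matches the drawn square at (274,125), and the held square is at (275,255). I'll turn −0.52 and lower.

```bash
echo '[{"finger_gap":35, "sx":40, "turn":-0.18}, {"finger_gap":35, "sx":76.5, "sy":-1.2, "sz":20, "turn":-0.36}, {"finger_gap":35, "sx":76.5, "sy":-1.2, "sz":50, "turn":-0.52}, {"finger_gap":35, "sx":76.5, "sy":-1.2, "sz":75, "turn":-0.52}, {"finger_gap":35, "sx":76.5, "sy":-1.2, "sz":92, "turn":-0.52}]' > path.dat && python3 -m crank path.dat | sed -n '2,4p'
echo '[{"finger_gap":35, "sz":2}, {"finger_gap":35, "sz":4}, {"finger_gap":35, "sz":5}, {"finger_gap":35, "sz":6}, {"finger_gap":35, "sz":6}]' > path.dat && python3 -m crank path.dat | sed -n '2,4p'
python3 -c "
from h import *
go(500.0,-398.0,196.5)"
```

```text
tool_pos: [500.0, -394.9, 203.7]
tcp_rot: [-3.14, -0.001, 1.247]
contact_force: [-0.3, -0.4, -0.3]
tool_pos: [499.9, -396.8, 199.0]
tcp_rot: [3.141, 0.0, 1.245]
contact_force: [0.1, 0.6, -0.5]
delta [-1.1  0.5  2.5] turn 0 yaw 1.245 t 20.55 j6 -0.47
```

```bash
echo '[{"finger_gap":35, "sx":-0.4, "sz":1.2}, {"finger_gap":35, "sx":-0.4, "sz":2}, {"finger_gap":35, "sx":-0.4, "sz":2.8}, {"finger_gap":35, "sx":-0.4, "sz":2.8}]' > path.dat && python3 -m crank path.dat | sed -n '2p;4p'
```

```text
tool_pos: [499.8, -397.1, 195.9]
contact_force: [-0.2, 0.2, 0.6]
```

```bash
echo '[{"finger_gap":35, "sz":0.6}, {"finger_gap":35, "sz":1}, {"finger_gap":35, "sz":1}]' > path.dat && python3 -m crank path.dat | sed -n '2p;4p'
```

```text
tool_pos: [499.8, -397.1, 195.9]
contact_force: [-1.5, 2.9, 5.7]
```

```bash
echo '[{"finger_gap":54, "sz":-0.5}, {"finger_gap":54, "sz":-0.5}, {"finger_gap":54, "sz":-0.5}, {"finger_gap":54, "sz":-20}, {"finger_gap":54, "sz":-50}]' > path.dat && python3 -m crank path.dat | sed -n '5p'
echo '[{"finger_gap":92, "sx":-20, "sz":-50}, {"finger_gap":92, "sx":-70, "sz":-50}, {"finger_gap":92, "sx":-70, "sz":-50}, {"finger_gap":92, "sx":-70, "sz":-50}]' > path.dat && python3 -m crank path.dat | sed -n '2p'
python3 -c "
from h import *
after('square',[499.54,-398.57,1.243])
y=3.55-np.pi; go(448.2-75*np.cos(y),86.6-75*np.sin(y),297)"
```

```text
grip_width: 54.3
tool_pos: [477.3, -463.1, 295.4]
piece [ 4.99171e+02 -3.97662e+02 -3.24000e-01] 0.916 target [499.54, -398.57, 1.243]
delta [ 460.8 -259.1   -1.5] turn 0 yaw 1.246 t 22.6 j6 -0.56
```

View pics/c_square.png

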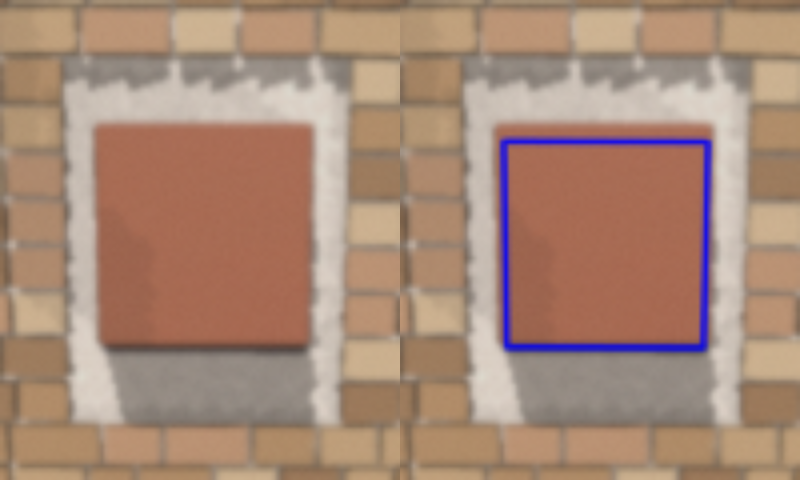

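The square is on its outline within 1 mm. Next is the hexagon.

```bash
echo '[{"finger_gap":92, "sx":52, "sy":-29}, {"finger_gap":92, "sx":104, "sy":-58}, {"finger_gap":92, "sx":156, "sy":-87}, {"finger_gap":92, "sx":208, "sy":-116}, {"finger_gap":92, "sx":260, "sy":-145}]' > path.dat && python3 -m crank path.dat | sed -n '2p'
echo '[{"finger_gap":92, "sx":52, "sy":-29, "turn":0.18}, {"finger_gap":92, "sx":104, "sy":-58, "turn":0.36}, {"finger_gap":92, "sx":156, "sy":-87, "turn":0.54}, {"finger_gap":92, "sx":200, "sy":-114, "turn":0.72}, {"finger_gap":92, "sx":200, "sy":-114, "turn":0.836}]' > path.dat && python3 -m crank path.dat | sed -n '2,3p'
python3 - <<'E'
from h import *
c=cap('wrist'); q,s=piece(c,'hexagon',(448.2,86.6)); print(q,s,q[2]%np.pi); go(q[0],q[1],187,q[2]%np.pi)
E
```

```text
tool_pos: [422.5, -167.8, 295.1]
tool_pos: [377.6, 58.2, 295.0]
tcp_rot: [-3.141, 0.0, 0.413]
[448.38306334  86.71831167   3.53762923] 0.9612739234449761 0.396036576619208
delta [ 76.4   2.1 108. ] turn 0.007 yaw 0.403 t 23.9 j6 1.12
```

The pencil is close, so I'll approach with a reduced opening.

```bash
echo '[{"finger_gap":54, "sx":40, "sy":1, "sz":20, "turn":0.007}, {"finger_gap":54, "sx":75.4, "sy":2, "sz":45, "turn":0.007}, {"finger_gap":54, "sx":75.4, "sy":2, "sz":75, "turn":0.007}, {"finger_gap":54, "sx":75.4, "sy":2, "sz":108, "turn":0.007}, {"finger_gap":54, "sx":75.4, "sy":2, "sz":108, "turn":0.007}]' > path.dat && python3 -m crank path.dat | sed -n '2p;4,5p'
echo '[{"finger_gap":20}, {"finger_gap":20}, {"finger_gap":20}, {"finger_gap":20}, {"finger_gap":20}]' > path.dat && python3 -m crank path.dat | sed -n '2,6p'
python3 - <<'E'
from h import *
y=.396; x=np.array([np.cos(y),np.sin(y)])*72; go(661-x[0],-154-x[1],297)
E
```

```text
tool_pos: [448.0, 83.9, 185.3]
contact_force: [-0.3, -0.4, -0.5]
grip_width: 54.8
tool_pos: [449.3, 83.8, 187.9]
tcp_rot: [3.141, -0.002, 0.407]
contact_force: [-1.2, -0.0, 7.3]
grip_width: 29.3
finger_force: 30.0
delta [  28.5  301.5 -108.8] turn 0 yaw 0.407 t 25.15 j6 1.18
```

```bash
echo '[{"finger_gap":20, "sz":-50}, {"finger_gap":20, "sz":-100}, {"finger_gap":20, "sx":6, "sy":55, "sz":-109}, {"finger_gap":20, "sx":12, "sy":110, "sz":-109}, {"finger_gap":20, "sx":18, "sy":165, "sz":-109}]' > path.dat && python3 -m crank path.dat | sed -n '2p'
echo '[{"finger_gap":20, "sx":3, "sy":50}, {"finger_gap":20, "sx":6, "sy":100}, {"finger_gap":20, "sx":10, "sy":136}, {"finger_gap":20, "sx":10, "sy":136}, {"finger_gap":20, "sx":10, "sy":136}]' > path.dat && python3 -m crank path.dat | sed -n '2p;5,6p'
python3 -c "
from h import *
atframe('hexagon',0)"
```

```text
tool_pos: [531.3, -62.1, 296.7]
tool_pos: [593.3, -181.0, 295.7]
grip_width: 29.8
finger_force: 30.0
frame [ 6.61337e+02 -1.52025e+02  2.76000e-01] 0.823 [ 663.  -151.8]
held 0.06 0.028 [-0.95  0.16] -0.0081
needed turn 0.1311
delta [73.8  0.8 99.3] turn 0 yaw 0.408 t 26.45 j6 0.74
```

View pics/af_hexagon.png

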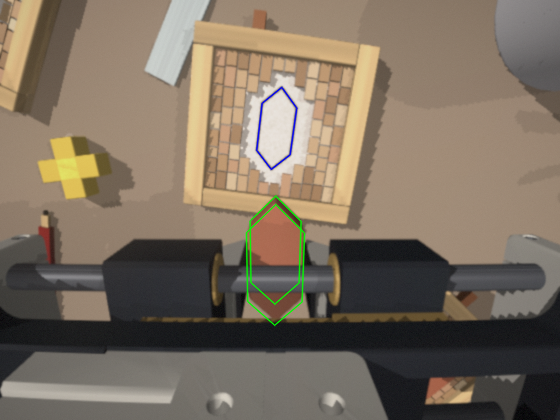

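Hexagon outline fit at (276,128) is good, and the held piece is at (275,250). I'll lower it.

```bash
echo '[{"finger_gap":20, "sx":40, "sy":0.5, "turn":0.127}, {"finger_gap":20, "sx":74.7, "sy":0.9, "sz":20, "turn":0.127}, {"finger_gap":20, "sx":74.7, "sy":0.9, "sz":55, "turn":0.127}, {"finger_gap":20, "sx":74.7, "sy":0.9, "sz":80, "turn":0.127}, {"finger_gap":20, "sx":74.7, "sy":0.9, "sz":93, "turn":0.127}]' > path.dat && python3 -m crank path.dat | sed -n '2,4p'
echo '[{"finger_gap":20, "sz":2}, {"finger_gap":20, "sz":3}, {"finger_gap":20, "sz":4}, {"finger_gap":20, "sz":4}, {"finger_gap":20, "sz":4}]' > path.dat && python3 -m crank path.dat | sed -n '2,4p'
python3 -c "
from h import *
go(662.2,-151.8,196.5)"
```

```text
tool_pos: [662.2, -151.4, 201.6]
tcp_rot: [-3.14, 0.002, 0.281]
contact_force: [0.8, -0.4, -1.5]
tool_pos: [662.8, -152.9, 199.3]
tcp_rot: [3.141, -0.0, 0.28]
contact_force: [0.0, -0.2, -0.3]
delta [-0.3 -1.3  2.8] turn 0 yaw 0.28 t 27.7 j6 0.95
```

```bash
echo '[{"finger_gap":20, "sy":-0.5, "sz":1}, {"finger_gap":20, "sy":-0.5, "sz":2}, {"finger_gap":20, "sy":-0.5, "sz":2.6}, {"finger_gap":20, "sy":-0.5, "sz":2.6}]' > path.dat && python3 -m crank path.dat | sed -n '2p;4p'
```

```text
tool_pos: [662.6, -152.3, 197.0]
contact_force: [-2.6, 0.5, 6.0]
```

```bash
echo '[{"finger_gap":40, "sz":-0.5}, {"finger_gap":40, "sz":-0.5}, {"finger_gap":40, "sz":-0.5}, {"finger_gap":40, "sz":-20}, {"finger_gap":40, "sz":-50}]' > path.dat && python3 -m crank path.dat | sed -n '5p'
echo '[{"finger_gap":92, "sx":-20, "sz":-50}, {"finger_gap":92, "sx":-70, "sz":-50}, {"finger_gap":92, "sx":-70, "sz":-50}, {"finger_gap":92, "sx":-70, "sz":-50}]' > path.dat && python3 -m crank path.dat | sed -n '2p'
python3 -c "
from h import *
after('hexagon',[661.34,-152.03,.276]); cap('scene','end.png')"
```

```text
grip_width: 40.1
tool_pos: [595.8, -171.9, 297.7]
piece [ 661.656 -152.789    3.437] 0.924 target [661.34, -152.03, 0.276]
```

View pics/c_hexagon.png

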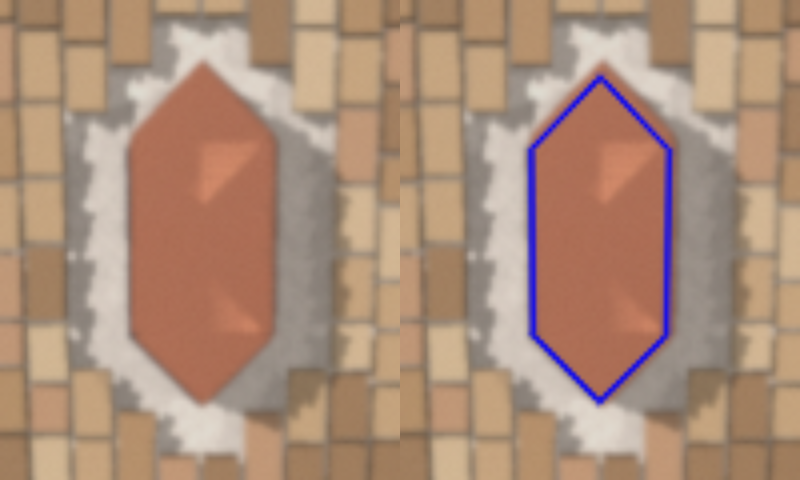

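View pics/end.png

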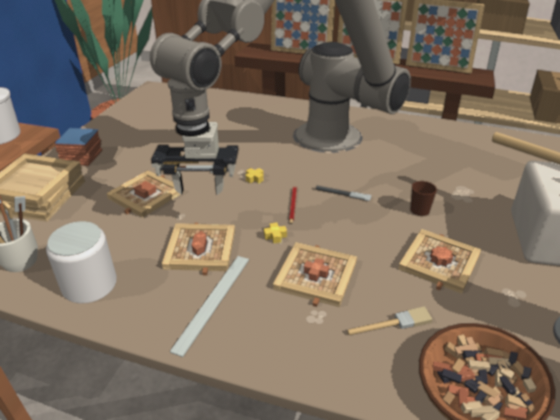

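All four pieces sit on their outlines, the hexagon within about 0.8 mm and 1.1°. The cup stands at (422,198) and the robot touches nothing, so I'm handing in.

```bash
python3 -c "
from h import *
print(bot.close_job())"
```

```text
the job is handed in; nothing more can be done
None
```

The star, cross, square and hexagon were each lowered into their matching frames, within about 1 mm and 1° of their outlines by the wrist camera; the cup is still standing and the job is handed in at about 30 s (one mistyped turn with the cross was corrected in the air).

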